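# Draw the green eyepiece from the lens case

### The arm

A 6-joint arm with a two-finger parallel gripper is mounted at the origin on the work surface. World frame = base frame: x ahead of the robot, y to its left, z up, the work surface at z = 0. Lengths are in m, angles in rad, forces in N, time in s.
With the tool pointing down it reaches from about 0.25 to 0.8 m from the base axis. Payload 3.9 kg.
Tool frame: the origin (TCP) lies midway between the tips of the shut fingers; the grasp point (between the pads) lies 19 mm behind it (r.grasp_offset is the distance from the TCP to the grasp point, in m); z points along the fingers, y is the line along which they close (so a half turn about z gives the same grasp; the last joint's range is limited). The gripper opens to 85 mm and grips with 20 to 120 N. Pads are 22 mm wide; open, the fingers measure 114 mm over their backs; the gripper's body (76 mm by 85 mm) begins 54 mm behind the grasp point. The pads swing forward as they close: fully open they stand 13 mm farther back than shut.
Start: joints at [-1.273, 0.26, -0.138, 1.173, 0, 1.571], TCP at [0.154, -0.502, 0.231] pointing down, gripper open.
Joint ranges: [-2.78, 2.78], [-0.83, 1.72], [-1.28, 1.37], [-1.9, 2.12], [-1.57, 1.48], [-3.14, 3.14]. Speed limits (rad/s): [2.57, 2.57, 3.14, 3.14, 3.14, 3.14].

### API

Orientations are given as a rotation vector (axis times angle).
In Python, from plant import sensors, cams, ticket, r gives the robot as it stands.
- The arm moves only by the tool move_arm, never from a script. Its argument "moves" is a list of rows, each an object of numbers: "rx", "ry", "rz": the turn, a rotation vector about the tool's x, y, z in degrees; "dx", "dy", "dz": the shift along the tool's x, y, z in mm; "gripper": the gripper's target within -1 to 1 (fully open at 1, half-way at 0, shut at -1). A call has 1 to 12 rows; each row shifts and turns the commanded pose from where the row before left it, along the tool's axes as they then stand; what a row does not reach is not made up. A row lasts 1/10 s, in which the tool goes at most 50 mm and 8.59 degrees, less where a joint would pass 70% of its speed; a pose out of reach is approached as far as the arm can. A call is refused whole if a number of a shift passes 50 or a number of a turn 8.59, either way. A call with a gripper value outside its range is refused whole. The fingers move at their own pace and stop on an object; "grip_force" is the grip in N (left out, the last holds). Time passes only in rows, so rows that do not move let the fingers close. It gives the time, the measured TCP pose, the force, the opening and the grip force at its end, in the units of the state.
- sensors.get_obs(): the state, without advancing time (a new reading comes with each control period).
- cams.get_image(name): name is "scene" or "side" or "wrist"; returns the picture (480x640x3 uint8, blue, green, red); there is no depth.
- cams.calibration(name): a dict with "fx", "fy", "cx", "cy" (pixels), "position" and "rotation" of the camera in the world. Camera axes: x right, y up, looking along -z (the intrinsics and any distortion apply to the point x, -y, -z); pixel columns grow to the right and rows downward; lengths in m; the calibration is good to about 2 mm. A picture is of the moment at which its call begins: read the wrist's pose just before it. calibration takes no time and is no camera call; for the wrist camera it gives the pose at the moment of the call.
- ticket.job_done(): hands the job in; it is judged then, once.
The state is a dict: "time": time; "q": joint angles; "dq": joint speeds; "effort": joint torques, N m; "position": TCP position; "ee_rot": TCP orientation; "force": force on the tool from outside, world axes, zero at the start; "ft_torque": the same for the moment, N m; "opening": finger opening in m; "finger_force": force on a finger pad.
Only numpy, scipy, OpenCV 4.12 (cv2) and the standard library are available. Lean on these libraries where they do the work, as an engineer would, in place of code of your own. Each camera call takes 0.05 s, during which the arm holds its last target. There are 200 camera calls.

### The job

Draw the eyepiece with the green ring out of its tight cutout in the foam lens case, easing it up by its protruding end with small wiggles, and stand it upright in the round steel dish without dropping it. Leave the blue-ringed and yellow-ringed eyepieces undisturbed in the case.

Things in the scene. Friction and masses are not known exactly. Their poses are not given: they have to be found in the camera images.
- eyepiece_green: Upright metal-grey cylinder, 30 mm diameter, 90 mm tall, 0.15 kg; green band 66-86 mm above its foot, green rim on top. Origin: centre of its foot; z up its axis. Starts 5 mm above the bench; its top 45 mm protrude above the foam. Foam cheeks pinch it: about 6-13 N draw it straight up until it has risen 45 mm; small twists or 1-2 mm rocking ease it. A grip of 40 N or more holds it.
- eyepiece_blue: Same cylinder with blue band and rim; same cutout, fit and origin. Stays in the case. The three eyepieces stand in one straight row, 80 mm apart, in any order, along the middle of the case; the case stands to the robot's left or right at varied yaw.
- eyepiece_yellow: Same cylinder with yellow band and rim; same cutout, fit and origin. Stays in the case: a dark foam block 110 x 270 mm, 50 mm high, in an aluminium shell 120 x 280 mm, fixed to the bench, its long side along the row; its 30 mm high lid lies folded open flat beyond it, away from the robot.
- dish: Shallow round steel dish, fixed to the bench, 96 mm outer, 90 mm inner diameter, 14 mm high, flat inner floor 4 mm above its underside. Origin: centre of its underside, on the bench; z up. On the other side from the case. An amber bottle 75 mm tall stands about 140 mm beyond its centre; a thin green swab lies flat about 100 mm nearer the robot.
Mind the look-alikes: they are no part of the job. Of the things that look like the dish, take the one that is farthest to the robot's right at the start.

How it is judged:
On the way:
1. the green eyepiece is drawn clear of the case (height (world z) of eyepiece_green above 0.06 m), for 0.1 s.
At the end, for the whole second after the job is handed in: The green eyepiece stands at rest on the dish's floor, inside its rim (axis within 33 mm of the dish's centre, foot less than 9 mm above the dish's underside), upright within 10 degrees and released; the blue and yellow eyepieces are within 15 mm of where they began (horizontal distance between eyepiece_green and dish below 0.033 m and z of eyepiece_green in the frame of dish below 0.009 m and angle between eyepiece_green's own z axis and vertical below 0.18 rad and linear speed of eyepiece_green below 0.02 m/s and distance of each of eyepiece_blue, eyepiece_yellow from where it was at the start of the episode below 0.015 m); the robot touches nothing.
It fails at once if the blue or yellow eyepiece is moved by more than 15 mm (distance of any of eyepiece_blue, eyepiece_yellow from where it was at the start of the episode above 0.015 m).
It fails at once if the green eyepiece is dropped (falls faster than 0.6 m/s, about 18 mm of free fall, out of the fingers) (linear speed of eyepiece_green above 0.6 m/s and contact force between the fingers and eyepiece_green below 0.3 N).
It also fails if it takes over 43 s, if anything falls off the work surface, if the arm or the gripper's body presses on something with over 40 N, if the wrist force passes 120 N, or if a joint passes its speed limit or range.

## Working session

There is one attempt and no reset: what is moved stays moved. The work goes in short steps, Python scripts to look and compute and a tool call to move; the robot and the scene stay as the last step left them, time stands still between calls to the robot, and variables do not carry over. Pictures are saved under pics/ and viewed, at most 10 in all, crops included, and the job is handed in when it is done.

Besides the shell and the picture viewer there is one more tool, called after ">>>" as name(argument=value, ...), one argument or row to a line, values as JSON. move_arm: Moves the arm, as the interface text tells. Its arguments: {"type":"object","properties":{"moves":{"type":"array"},"grip_force":{"type":"number"}},"required":["moves"]}

```bash
ls; mkdir -p pics
python3 - <<'E'
from plant import sensors,cams,r
import cv2,numpy as np
a=cams.get_image("scene");b=cams.get_image("side")
cv2.imwrite("pics/scene.png",a);cv2.imwrite("pics/side.png",b)
for n in("scene","side","wrist"):
    c=cams.calibration(n);print(n,{k:(np.round(v,4).tolist() if not isinstance(v,str) else v) for k,v in c.items()})
o=sensors.get_obs();print(o["time"],o["position"],o["ee_rot"],o["opening"],o["force"])
E
```

```text
pics
scene {'fx': 470.9623, 'fy': 470.9623, 'cx': 315.0991, 'cy': 238.2327, 'position': [1.0771, -0.005, 0.7195], 'rotation': [0.5895, 0.6002, 1.4742]}
side {'fx': 445.5826, 'fy': 445.5826, 'cx': 320.56, 'cy': 242.0766, 'position': [0.1268, 0.5094, 0.7094], 'rotation': [0.2532, -0.9395, -2.446]}
wrist {'fx': 347.1259, 'fy': 347.1259, 'cx': 325.9841, 'cy': 237.4178, 'position': [0.2218, -0.4801, 0.3723], 'rotation': [-0.2461, 0.184, -1.263]}
0.1 [ 0.1538616  -0.50128245  0.23054209] [-3.10506693e+00 -4.65886244e-01  4.50628988e-04] 0.08537027112985368 [ 0.67575536 -0.30549357  0.50867311]
```

View pics/scene.png

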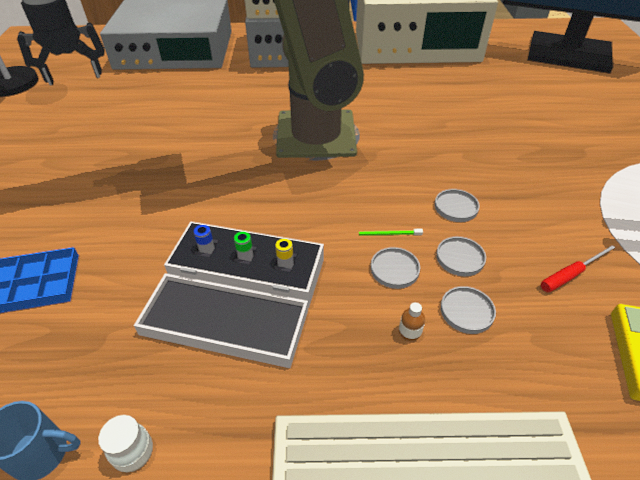

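View pics/side.png

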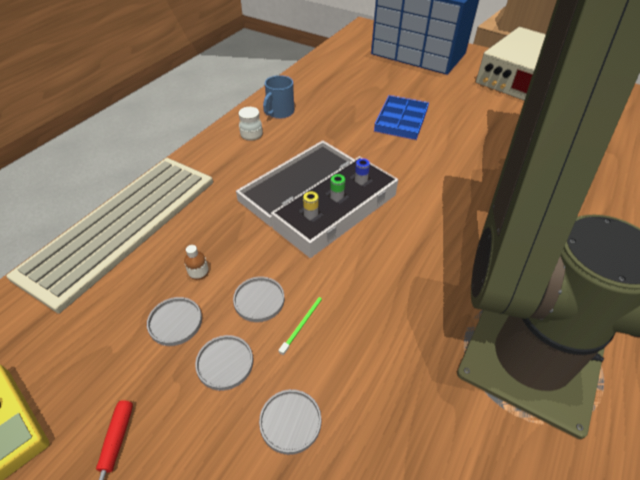

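The pictures show the case on the robot's right. In scene, blue is at (203,236), green at (243,244) and yellow at (284,250). In side, green is at (338,185).
Dish candidates in scene are (395,267), (461,256), (457,205) and (468,309). The one farthest to the robot's right (smallest y, scene-left) should be (395,267), with the swab before it and the bottle beyond. Green look-alikes are the swab at (392,233) and the eyepiece at (243,244). I'll measure both choices next.

```bash
cat > h.py <<'E'
import cv2,numpy as np
from scipy.spatial.transform import Rotation as R
def ray(c,u,v):
    d=R.from_rotvec(c["rotation"]).apply([(u-c["cx"])/c["fx"],-(v-c["cy"])/c["fy"],-1.])
    return np.array(c["position"]),d/np.linalg.norm(d)
def plane(c,u,v,z):
    p,d=ray(c,u,v);return p+d*(z-p[2])/d[2]
def cross(c1,a,c2,b):
    p,d=ray(c1,*a);q,e=ray(c2,*b)
    s=np.linalg.lstsq(np.c_[d,-e],q-p,rcond=None)[0]
    x,y=p+s[0]*d,q+s[1]*e
    return (x+y)/2,np.linalg.norm(x-y)
HUE=dict(green=(45,75),blue=(110,130),yellow=(22,33))
def band(img,col,box):
    x0,y0,x1,y1=box;h=cv2.cvtColor(img[y0:y1,x0:x1],cv2.COLOR_BGR2HSV)
    lo,hi=HUE[col];m=cv2.inRange(h,(lo,120,60),(hi,255,255))
    n,l,s,ce=cv2.connectedComponentsWithStats(m);i=1+s[1:,4].argmax()
    k=cv2.convexHull(cv2.findNonZero((l==i).astype(np.uint8)));M=cv2.moments(k)
    return np.array([M["m10"]/M["m00"]+x0,M["m01"]/M["m00"]+y0]),s[i]
def hull_ellipse(img,box):
    x0,y0,x1,y1=box;h=cv2.cvtColor(img[y0:y1,x0:x1],cv2.COLOR_BGR2HSV)
    m=cv2.inRange(h,(0,0,70),(180,60,255))
    n,l,s,ce=cv2.connectedComponentsWithStats(m);i=1+s[1:,4].argmax()
    k=cv2.convexHull(cv2.findNonZero((l==i).astype(np.uint8)))
    return cv2.fitEllipse(k),s[i]
E
python3 - <<'E'
from h import *
from plant import cams
S=cv2.imread("pics/scene.png");D=cv2.imread("pics/side.png");cs,cd=cams.calibration("scene"),cams.calibration("side")
P={}
for c in HUE:
    a,sa=band(S,c,(180,215,310,280));b,sb=band(D,c,(290,145,385,235))
    x,g=cross(cs,a,cd,b);P[c]=x;print(c,a.round(1),sa,b.round(1),sb,x.round(4),"gap",round(g,4))
d=P["yellow"]-P["blue"];print("row",np.linalg.norm(d)," yaw deg",np.degrees(np.arctan2(d[1],d[0])))
for n,I,c,boxes in(("scene",S,cs,[(366,244,426,292),(432,233,492,280),(430,186,485,226),(436,283,500,337)]),("side",D,cd,[(230,274,287,323),(192,332,256,392),(256,386,325,455),(142,294,206,346)])):
    for bx in boxes:
        e,s=hull_ellipse(I,bx);print(n,np.round(e[0],1),np.round(e[1],1),s,plane(c,*e[0],.008).round(4))
for n,u,v,z in(("swab",392,233,.003),("bottle",412,335,.01)):print(n,plane(cs,u,v,z).round(3))
cv2.imwrite("pics/crop.png",np.hstack([cv2.resize(S[215:285,180:300],None,fx=3.3,fy=3.3),cv2.resize(S[215:285,340:460],None,fx=3.3,fy=3.3)]))
E
```

```text
green [242.5 241.3] [ 54  17  18  20 244] [337.5 182.5] [ 41  29  14  18 179] [ 0.473  -0.142   0.0814] gap 0.0004
blue [202.4 234.3] [ 13  10  20  20 249] [362.2 166.5] [ 66  14  14  16 166] [ 0.4532 -0.2195  0.0809] gap 0.0007
yellow [283.6 248.7] [ 95  24  18  21 265] [310.3 200.1] [ 13  46  16  19 228] [ 0.4933 -0.0642  0.0814] gap 0.0
row 0.16037308443236148  yaw deg 75.53248067352062
scene [28.8 23.3] [40.9 49.5] [   5    4   49   41 1598] [-0.7413 -1.0724  0.008 ]
scene [28.7 22.9] [38.3 50. ] [   5    4   49   39 1517] [-0.7456 -1.0747  0.008 ]
scene [26.3 19. ] [32.1 44.9] [   5    3   44   33 1143] [-0.7825 -1.0989  0.008 ]
scene [31.6 26.5] [45.2 56.4] [   5    4   55   47 2012] [-0.7114 -1.0499  0.008 ]
side [28.4 24.7] [44.3 51.2] [   3    3   51   45 1793] [ 1.9403 -0.3953  0.008 ]
side [31.8 30.1] [52.3 59.1] [   3    3   58   55 2442] [ 1.8875 -0.3719  0.008 ]
side [33.9 35.3] [61.4 64.7] [   3    4   62   64 3130] [ 1.8425 -0.3484  0.008 ]
side [32.  26.9] [45.9 56.3] [   5    3   55   49 2045] [ 1.912  -0.3901  0.008 ]
swab [0.381 0.157 0.003]
bottle [0.636 0.16  0.01 ]
```

View pics/crop.png

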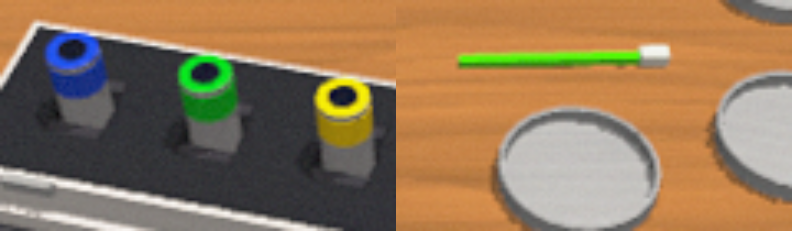

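The crop confirms both choices: the green eyepiece is the middle of the three (scene 243,244), and the dish at (395,267) is the leftmost of the four. Now the dish positions and the approach deltas.

Run:
```python
from h import *
from plant import cams,sensors,r
S=cv2.imread("pics/scene.png");D=cv2.imread("pics/side.png");cs,cd=cams.calibration("scene"),cams.calibration("side")
for n,I,c,boxes in(("scene",S,cs,[(366,244,426,292),(432,233,492,280),(430,186,485,226),(436,283,500,337)]),("side",D,cd,[(230,274,287,323),(192,332,256,392),(256,386,325,455),(142,294,206,346)])):
    for bx in boxes:
        e,s=hull_ellipse(I,bx);print(n,plane(c,e[0][0]+bx[0],e[0][1]+bx[1],.009).round(4))
o=sensors.get_obs();T=R.from_rotvec(o["ee_rot"])
print("x,y axes",T.as_matrix()[:,0].round(3),T.as_matrix()[:,1].round(3),"offset",r.grasp_offset)
print("delta tool mm",(T.inv().apply(np.array([.473,-.142,.2])-o["position"])*1e3).round(1))
```

```text
scene [0.481  0.1495 0.009 ]
scene [0.4536 0.285  0.009 ]
scene [0.3031 0.3088 0.009 ]
scene [0.5832 0.2685 0.009 ]
side [0.4741 0.1536 0.009 ]
side [0.4466 0.2892 0.009 ]
side [0.2954 0.3134 0.009 ]
side [0.5759 0.2728 0.009 ]
x,y axes [ 0.956  0.293 -0.   ] [ 0.293 -0.956 -0.002] offset 0.0187
delta tool mm [ 410.5 -249.7   31. ]
```

>>> move_arm(
  moves=[
    {"dx": 41,"dy": -25,"dz": 3,"gripper": 1},
    {"dx": 41,"dy": -25,"dz": 3},
    {"dx": 41,"dy": -25,"dz": 3},
    {"dx": 41,"dy": -25,"dz": 3},
    {"dx": 41,"dy": -25,"dz": 3},
    {"dx": 41,"dy": -25,"dz": 3},
    {"dx": 41,"dy": -25,"dz": 3},
    {"dx": 41,"dy": -25,"dz": 3},
    {"dx": 41,"dy": -25,"dz": 3},
    {"dx": 41,"dy": -25,"dz": 3},
  ],
  grip_force=60,
)

```text
invalid input
```

>>> move_arm(
  moves=[
    {"rz": -8.4},
    {"rz": -8.4},
    {"rz": -8.4},
    {"rz": -8.4},
    {"rz": -8.4},
    {"rz": -8.4},
    {"rz": -8.2},
    {"rz": 0},
    {"rz": 0},
  ],
)

```text
invalid input
```

Run:
```python
from h import *
from plant import cams,sensors
o=sensors.get_obs();c=cams.calibration("wrist");I=cams.get_image("wrist");cv2.imwrite("pics/w1.png",I)
T=R.from_rotvec(o["ee_rot"]);M=T.as_matrix();print(o["time"],o["position"].round(4),M.round(3).tolist(),o["q"].round(2),"cam",c["position"])
for k in HUE:
    try:
        a,s=band(I,k,(0,0,640,480));p=plane(c,*a,.083);print(k,a.round(1),s,p.round(4),(T.inv().apply(p-o["position"])*1e3).round(1))
    except Exception as e:print(k,e)
```

```text
0.1 [ 0.1539 -0.5013  0.2305] [[0.956, 0.293, -0.001], [0.293, -0.956, 0.002], [-0.0, -0.002, -1.0]] [-1.27  0.26 -0.14  1.17 -0.    1.57] cam [ 0.22180283 -0.48005165  0.37234887]
green attempt to get argmax of an empty sequence
blue attempt to get argmax of an empty sequence
yellow attempt to get argmax of an empty sequence
```

View pics/w1.png

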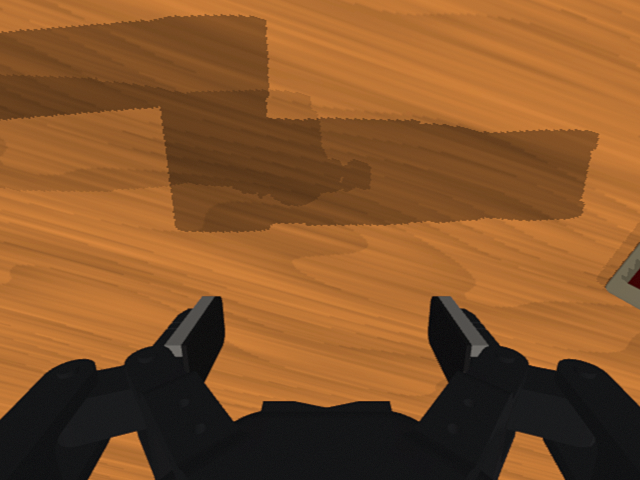

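The wrist view shows only bench and fingers, because both calls were rejected as invalid and the arm hasn't moved. The rows may need every field, so I'll try one full row.

>>> move_arm(
  moves=[
    {"rx": 0,"ry": 0,"rz": 0,"dx": 41,"dy": -25,"dz": 3,"gripper": 1},
  ],
  grip_force=60,
)

```text
time: 0.25
position: [0.1845, -0.4694, 0.228]
ee_rot: [3.105, 0.456, -0.001]
force: [2.0, 0.3, -0.2]
opening: 0.0855
finger_force: 0.0
```

>>> move_arm(
  moves=[
    {"rx": 0,"ry": 0,"rz": 0,"dx": 41,"dy": -25,"dz": 3,"gripper": 1},
    {"rx": 0,"ry": 0,"rz": 0,"dx": 41,"dy": -25,"dz": 3,"gripper": 1},
    {"rx": 0,"ry": 0,"rz": 0,"dx": 41,"dy": -25,"dz": 3,"gripper": 1},
    {"rx": 0,"ry": 0,"rz": 0,"dx": 41,"dy": -25,"dz": 3,"gripper": 1},
    {"rx": 0,"ry": 0,"rz": 0,"dx": 41,"dy": -25,"dz": 3,"gripper": 1},
    {"rx": 0,"ry": 0,"rz": 0,"dx": 41,"dy": -25,"dz": 3,"gripper": 1},
    {"rx": 0,"ry": 0,"rz": 0,"dx": 41,"dy": -25,"dz": 3,"gripper": 1},
    {"rx": 0,"ry": 0,"rz": 0,"dx": 41,"dy": -25,"dz": 3,"gripper": 1},
    {"rx": 0,"ry": 0,"rz": 0,"dx": 41,"dy": -25,"dz": 3,"gripper": 1},
  ],
)

```text
time: 1.15
position: [0.4735, -0.1408, 0.2011]
ee_rot: [3.107, 0.466, -0.0]
force: [0.3, -0.7, 0.6]
opening: 0.0852
finger_force: 0.0
```

>>> move_arm(
  moves=[
    {"rx": 0,"ry": 0,"rz": -8.4,"dx": 0,"dy": 0,"dz": 0,"gripper": 1},
    {"rx": 0,"ry": 0,"rz": -8.4,"dx": 0,"dy": 0,"dz": 0,"gripper": 1},
    {"rx": 0,"ry": 0,"rz": -8.4,"dx": 0,"dy": 0,"dz": 0,"gripper": 1},
    {"rx": 0,"ry": 0,"rz": -8.4,"dx": 0,"dy": 0,"dz": 0,"gripper": 1},
    {"rx": 0,"ry": 0,"rz": -8.4,"dx": 0,"dy": 0,"dz": 0,"gripper": 1},
    {"rx": 0,"ry": 0,"rz": -8.4,"dx": 0,"dy": 0,"dz": 0,"gripper": 1},
    {"rx": 0,"ry": 0,"rz": -8.2,"dx": 0,"dy": 0,"dz": 0,"gripper": 1},
    {"rx": 0,"ry": 0,"rz": 0,"dx": 0,"dy": 0,"dz": 0,"gripper": 1},
    {"rx": 0,"ry": 0,"rz": 0,"dx": 0,"dy": 0,"dz": 0,"gripper": 1},
  ],
)

```text
time: 2.05
position: [0.4725, -0.1425, 0.2011]
ee_rot: [-2.484, -1.923, 0.0]
force: [0.1, -0.1, 0.0]
opening: 0.0853
finger_force: 0.0
```

```bash
cat > look.py <<'E'
from h import *
import sys
from plant import cams,sensors
o=sensors.get_obs();c=cams.calibration("wrist");I=cams.get_image("wrist");cv2.imwrite("pics/%s.png"%sys.argv[1],I)
T=R.from_rotvec(o["ee_rot"]);M=T.as_matrix();print(o["time"],o["position"].round(4),M.round(3).tolist(),o["q"].round(2),"force",o["force"].round(1))
print("tool-y yaw deg",np.degrees(np.arctan2(M[1,1],M[0,1])).round(1))
for k in HUE:
    try:
        a,s=band(I,k,(0,0,640,480));p=plane(c,*a,.085);print(k,a.round(1),s,p.round(4),(T.inv().apply(p-o["position"])*1e3).round(1))
    except Exception as e:print(k,e)
E
python3 look.py w2
```

```text
2.05 [ 0.4725 -0.1425  0.2011] [[0.251, 0.968, -0.0], [0.968, -0.251, 0.0], [0.0, -0.0, -1.0]] [-0.29  0.22 -0.27  1.08  0.    1.53] force [ 0.1 -0.1  0. ]
tool-y yaw deg -14.5
green [326.2 229.6] [ 306  207   41   46 1108] [ 0.4722 -0.1402  0.085 ] [  2.2  -0.9 116.1]
blue [326.7 321.5] [ 308  298   39   47 1138] [ 0.4527 -0.2172  0.085 ] [-77.2  -0.4 116.1]
yellow [325.8 119.3] [ 304   96   45   48 1224] [ 0.492  -0.0622  0.085 ] [ 82.6  -1.2 116.1]
```

View pics/w2.png

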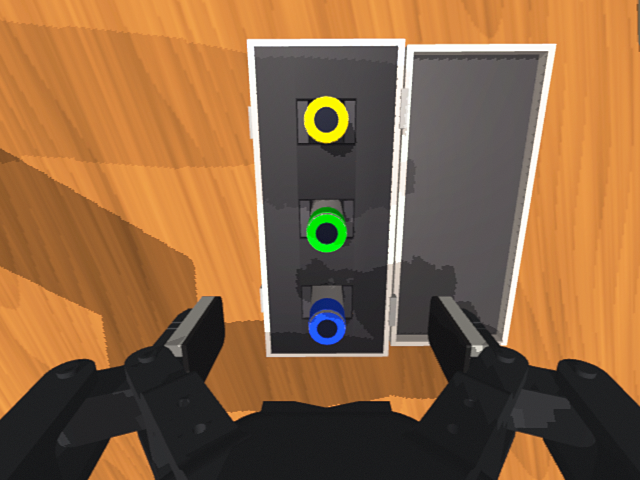

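Green is centred between the fingers (326,230), with blue (327,321) and yellow (326,119) in line with it. The closing axis is square to the row. I'll descend and grip.

>>> move_arm(
  moves=[
    {"rx": 0,"ry": 0,"rz": 0,"dx": 1,"dy": -1,"dz": 40,"gripper": 1},
    {"rx": 0,"ry": 0,"rz": 0,"dx": 0,"dy": 0,"dz": 40,"gripper": 1},
    {"rx": 0,"ry": 0,"rz": 0,"dx": 0,"dy": 0,"dz": 30,"gripper": 1},
    {"rx": 0,"ry": 0,"rz": 0,"dx": 0,"dy": 0,"dz": 20,"gripper": 1},
    {"rx": 0,"ry": 0,"rz": 0,"dx": 0,"dy": 0,"dz": 10,"gripper": 1},
    {"rx": 0,"ry": 0,"rz": 0,"dx": 0,"dy": 0,"dz": 7,"gripper": 1},
    {"rx": 0,"ry": 0,"rz": 0,"dx": 0,"dy": 0,"dz": 0,"gripper": 1},
    {"rx": 0,"ry": 0,"rz": 0,"dx": 0,"dy": 0,"dz": 0,"gripper": 1},
  ],
)

```text
time: 2.9
position: [0.4728, -0.1416, 0.0552]
ee_rot: [2.481, 1.926, 0.002]
force: [-0.1, 0.1, -0.2]
opening: 0.0853
finger_force: 0.0
```

>>> move_arm(
  moves=[
    {"rx": 0,"ry": 0,"rz": 0,"dx": 0,"dy": 0,"dz": 0,"gripper": -1},
    {"rx": 0,"ry": 0,"rz": 0,"dx": 0,"dy": 0,"dz": 0,"gripper": -1},
    {"rx": 0,"ry": 0,"rz": 0,"dx": 0,"dy": 0,"dz": 0,"gripper": -1},
    {"rx": 0,"ry": 0,"rz": 0,"dx": 0,"dy": 0,"dz": 0,"gripper": -1},
    {"rx": 0,"ry": 0,"rz": 0,"dx": 0,"dy": 0,"dz": 0,"gripper": -1},
    {"rx": 0,"ry": 0,"rz": 0,"dx": 0,"dy": 0,"dz": 0,"gripper": -1},
    {"rx": 0,"ry": 0,"rz": 0,"dx": 0,"dy": 0,"dz": 0,"gripper": -1},
    {"rx": 0,"ry": 0,"rz": 0,"dx": 0,"dy": 0,"dz": 0,"gripper": -1},
  ],
  grip_force=60,
)

```text
time: 3.7
position: [0.4725, -0.1415, 0.0549]
ee_rot: [2.481, 1.926, 0.001]
force: [0.3, -0.5, 5.9]
opening: 0.0284
finger_force: 58.9
```

It's gripped at 59 N. I'll draw it up with small alternating twists.

>>> move_arm(
  moves=[
    {"rx": 0,"ry": 0,"rz": 2,"dx": 0,"dy": 0,"dz": -1,"gripper": -1},
    {"rx": 0,"ry": 0,"rz": -4,"dx": 0,"dy": 0,"dz": -2,"gripper": -1},
    {"rx": 0,"ry": 0,"rz": 4,"dx": 0,"dy": 0,"dz": -3,"gripper": -1},
    {"rx": 0,"ry": 0,"rz": -4,"dx": 0,"dy": 0,"dz": -3,"gripper": -1},
    {"rx": 0,"ry": 0,"rz": 4,"dx": 0,"dy": 0,"dz": -3,"gripper": -1},
    {"rx": 0,"ry": 0,"rz": -4,"dx": 0,"dy": 0,"dz": -3,"gripper": -1},
    {"rx": 0,"ry": 0,"rz": 4,"dx": 0,"dy": 0,"dz": -3,"gripper": -1},
    {"rx": 0,"ry": 0,"rz": -2,"dx": 0,"dy": 0,"dz": -3,"gripper": -1},
  ],
)

```text
time: 4.5
position: [0.4717, -0.1412, 0.0738]
ee_rot: [-2.481, -1.926, 0.001]
force: [2.8, -0.7, -11.1]
opening: 0.0289
finger_force: 59.9
```

>>> move_arm(
  moves=[
    {"rx": 0,"ry": 0,"rz": 2,"dx": 0,"dy": 0,"dz": -3,"gripper": -1},
    {"rx": 0,"ry": 0,"rz": -4,"dx": 0,"dy": 0,"dz": -3,"gripper": -1},
    {"rx": 0,"ry": 0,"rz": 4,"dx": 0,"dy": 0,"dz": -3,"gripper": -1},
    {"rx": 0,"ry": 0,"rz": -4,"dx": 0,"dy": 0,"dz": -3,"gripper": -1},
    {"rx": 0,"ry": 0,"rz": 4,"dx": 0,"dy": 0,"dz": -3,"gripper": -1},
    {"rx": 0,"ry": 0,"rz": -4,"dx": 0,"dy": 0,"dz": -3,"gripper": -1},
    {"rx": 0,"ry": 0,"rz": 4,"dx": 0,"dy": 0,"dz": -3,"gripper": -1},
    {"rx": 0,"ry": 0,"rz": -4,"dx": 0,"dy": 0,"dz": -3,"gripper": -1},
    {"rx": 0,"ry": 0,"rz": 4,"dx": 0,"dy": 0,"dz": -3,"gripper": -1},
    {"rx": 0,"ry": 0,"rz": -2,"dx": 0,"dy": 0,"dz": -3,"gripper": -1},
  ],
)

```text
time: 5.5
position: [0.4709, -0.1411, 0.1044]
ee_rot: [-2.48, -1.925, 0.002]
force: [0.2, -0.2, -2.0]
opening: 0.0286
finger_force: 60.7
```

>>> move_arm(
  moves=[
    {"rx": 0,"ry": 0,"rz": 0,"dx": 0,"dy": 0,"dz": -5,"gripper": -1},
    {"rx": 0,"ry": 0,"rz": 0,"dx": 0,"dy": 0,"dz": -10,"gripper": -1},
    {"rx": 0,"ry": 0,"rz": 0,"dx": 0,"dy": 0,"dz": -15,"gripper": -1},
    {"rx": 0,"ry": 0,"rz": 0,"dx": 0,"dy": 0,"dz": -20,"gripper": -1},
    {"rx": 0,"ry": 0,"rz": 0,"dx": 0,"dy": 0,"dz": -20,"gripper": -1},
    {"rx": 0,"ry": 0,"rz": 0,"dx": 0,"dy": 0,"dz": -10,"gripper": -1},
    {"rx": 0,"ry": 0,"rz": 0,"dx": 0,"dy": 0,"dz": -5,"gripper": -1},
    {"rx": 0,"ry": 0,"rz": 0,"dx": 0,"dy": 0,"dz": 0,"gripper": -1},
    {"rx": 0,"ry": 0,"rz": 0,"dx": 0,"dy": 0,"dz": 0,"gripper": -1},
  ],
)

```text
time: 6.4
position: [0.4714, -0.1412, 0.1896]
ee_rot: [-2.481, -1.926, 0.001]
force: [-0.7, -0.1, -1.7]
opening: 0.0288
finger_force: 60.7
```

```bash
cat > tri.py <<'E'
from h import *
import sys
from plant import cams,sensors
o=sensors.get_obs();S=cams.get_image("scene");D=cams.get_image("side");cs,cd=cams.calibration("scene"),cams.calibration("side")
t=sys.argv[1];cv2.imwrite("pics/s%s.png"%t,S);cv2.imwrite("pics/d%s.png"%t,D)
cv2.imwrite("pics/both%s.png"%t,np.hstack([S[100:400,120:520],D[60:360,130:530]]))
print(o["time"],o["position"].round(4),o["ee_rot"].round(3),o["force"].round(1),o["opening"].round(4),o["q"].round(2))
for k in HUE:
    try:
        a,sa=band(S,k,(160,60,520,226) if k=="green" and len(sys.argv)<3 else (180,150,450,280));b,sb=band(D,k,(160,60,400,295));x,g=cross(cs,a,cd,b);print(k,a.round(),b.round(),sa[4],sb[4],x.round(4),"gap",round(g,4))
    except Exception as e:print(k,e)
E
python3 tri.py 3
```

```text
Traceback (most recent call last):
  File "tri.py", line 7, in <module>
    print(o["time"],o["position"].round(4),o["ee_rot"].round(3),o["force"].round(1),o["opening"].round(4),o["q"].round(2))
                                                                                    ^^^^^^^^^^^^^^^^^^
AttributeError: 'float' object has no attribute 'round'
```

View pics/both3.png

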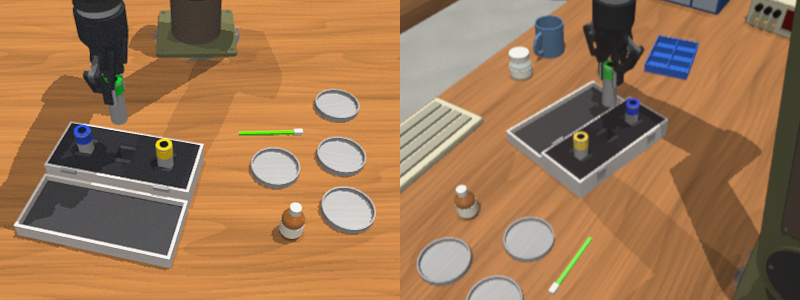

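The green eyepiece hangs upright in the gripper, clear of the case (scene about 239,205), and blue and yellow are still in place. I'll carry it over the dish, whose two views agree on (0.477, 0.151).

>>> move_arm(
  moves=[
    {"rx": 0,"ry": 0,"rz": 0,"dx": 15,"dy": -3.6,"dz": 0,"gripper": -1},
    {"rx": 0,"ry": 0,"rz": 0,"dx": 28,"dy": -6.8,"dz": 0,"gripper": -1},
    {"rx": 0,"ry": 0,"rz": 0,"dx": 33,"dy": -8,"dz": 0,"gripper": -1},
    {"rx": 0,"ry": 0,"rz": 0,"dx": 33,"dy": -8,"dz": 0,"gripper": -1},
    {"rx": 0,"ry": 0,"rz": 0,"dx": 33,"dy": -8,"dz": 0,"gripper": -1},
    {"rx": 0,"ry": 0,"rz": 0,"dx": 33,"dy": -8,"dz": 0,"gripper": -1},
    {"rx": 0,"ry": 0,"rz": 0,"dx": 33,"dy": -8,"dz": 0,"gripper": -1},
    {"rx": 0,"ry": 0,"rz": 0,"dx": 33,"dy": -8,"dz": 0,"gripper": -1},
    {"rx": 0,"ry": 0,"rz": 0,"dx": 28,"dy": -6.8,"dz": 0,"gripper": -1},
    {"rx": 0,"ry": 0,"rz": 0,"dx": 15,"dy": -3.6,"dz": 0,"gripper": -1},
    {"rx": 0,"ry": 0,"rz": 0,"dx": 0,"dy": 0,"dz": 0,"gripper": -1},
    {"rx": 0,"ry": 0,"rz": 0,"dx": 0,"dy": 0,"dz": 0,"gripper": -1},
  ],
)

```text
time: 7.7
position: [0.4752, 0.1502, 0.1898]
ee_rot: [2.481, 1.927, -0.003]
force: [-0.8, -0.3, -2.3]
opening: 0.0287
finger_force: 60.7
```

>>> move_arm(
  moves=[
    {"rx": 0,"ry": 0,"rz": 0,"dx": 0,"dy": 0,"dz": 20,"gripper": -1},
    {"rx": 0,"ry": 0,"rz": 0,"dx": 0,"dy": 0,"dz": 30,"gripper": -1},
    {"rx": 0,"ry": 0,"rz": 0,"dx": 0,"dy": 0,"dz": 30,"gripper": -1},
    {"rx": 0,"ry": 0,"rz": 0,"dx": 0,"dy": 0,"dz": 20,"gripper": -1},
    {"rx": 0,"ry": 0,"rz": 0,"dx": 0,"dy": 0,"dz": 10,"gripper": -1},
    {"rx": 0,"ry": 0,"rz": 0,"dx": 0,"dy": 0,"dz": 0,"gripper": -1},
    {"rx": 0,"ry": 0,"rz": 0,"dx": 0,"dy": 0,"dz": 0,"gripper": -1},
  ],
)

```text
time: 8.4
position: [0.4763, 0.1504, 0.081]
ee_rot: [2.482, 1.925, 0.001]
force: [0.4, -0.2, -2.0]
opening: 0.0284
finger_force: 60.8
```

Run:
```python
from h import *
from plant import cams,sensors
o=sensors.get_obs();S=cams.get_image("scene");D=cams.get_image("side")
print(o["time"],o["position"].round(4),o["force"].round(1),o["opening"])
cv2.imwrite("pics/over.png",np.hstack([cv2.resize(S[150:350,320:520],None,fx=2,fy=2),cv2.resize(D[160:360,160:360],None,fx=2,fy=2)]))
```

```text
8.4 [0.4763 0.1504 0.081 ] [ 0.4 -0.2 -2. ] 0.02839499956265096
```

View pics/over.png

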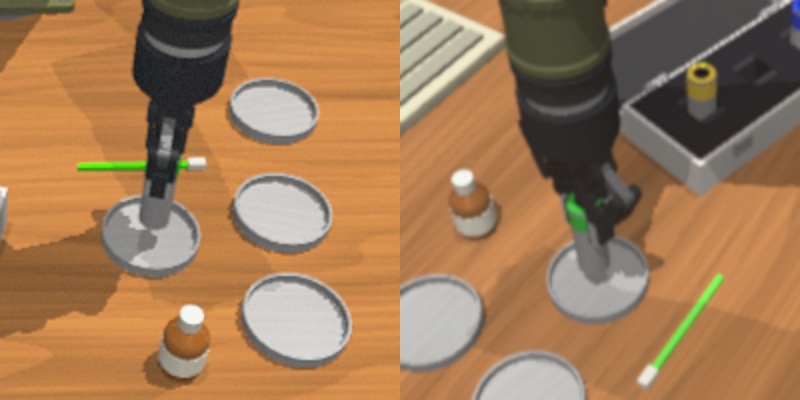

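The foot hangs over the middle of the chosen dish in both views, about 27 mm above its floor. I'll lower until contact.

>>> move_arm(
  moves=[
    {"rx": 0,"ry": 0,"rz": 0,"dx": 0,"dy": 0,"dz": 8,"gripper": -1},
    {"rx": 0,"ry": 0,"rz": 0,"dx": 0,"dy": 0,"dz": 7,"gripper": -1},
    {"rx": 0,"ry": 0,"rz": 0,"dx": 0,"dy": 0,"dz": 5,"gripper": -1},
    {"rx": 0,"ry": 0,"rz": 0,"dx": 0,"dy": 0,"dz": 3,"gripper": -1},
    {"rx": 0,"ry": 0,"rz": 0,"dx": 0,"dy": 0,"dz": 1,"gripper": -1},
    {"rx": 0,"ry": 0,"rz": 0,"dx": 0,"dy": 0,"dz": 0,"gripper": -1},
    {"rx": 0,"ry": 0,"rz": 0,"dx": 0,"dy": 0,"dz": 0,"gripper": -1},
  ],
)

```text
time: 9.2
position: [0.4758, 0.1509, 0.0564]
ee_rot: [2.481, 1.927, 0.0]
force: [-0.1, -0.3, -1.4]
opening: 0.029
finger_force: 60.8
```

>>> move_arm(
  moves=[
    {"rx": 0,"ry": 0,"rz": 0,"dx": 0,"dy": 0,"dz": 1,"gripper": -1},
    {"rx": 0,"ry": 0,"rz": 0,"dx": 0,"dy": 0,"dz": 0,"gripper": -1},
    {"rx": 0,"ry": 0,"rz": 0,"dx": 0,"dy": 0,"dz": 0,"gripper": -1},
  ],
)

```text
time: 9.5
position: [0.4756, 0.1508, 0.0554]
ee_rot: [2.481, 1.927, 0.0]
force: [0.9, -0.0, -1.3]
opening: 0.0288
finger_force: 60.8
```

>>> move_arm(
  moves=[
    {"rx": 0,"ry": 0,"rz": 0,"dx": 0,"dy": 0,"dz": 1,"gripper": -1},
    {"rx": 0,"ry": 0,"rz": 0,"dx": 0,"dy": 0,"dz": 0,"gripper": -1},
    {"rx": 0,"ry": 0,"rz": 0,"dx": 0,"dy": 0,"dz": 0,"gripper": -1},
  ],
)

```text
time: 9.8
position: [0.4755, 0.1508, 0.0543]
ee_rot: [-2.481, -1.927, 0.0]
force: [0.1, 0.7, -1.8]
opening: 0.0289
finger_force: 60.8
```

>>> move_arm(
  moves=[
    {"rx": 0,"ry": 0,"rz": 0,"dx": 0,"dy": 0,"dz": 1,"gripper": -1},
    {"rx": 0,"ry": 0,"rz": 0,"dx": 0,"dy": 0,"dz": 0,"gripper": -1},
    {"rx": 0,"ry": 0,"rz": 0,"dx": 0,"dy": 0,"dz": 0,"gripper": -1},
  ],
)

```text
time: 10.1
position: [0.4758, 0.1509, 0.0538]
ee_rot: [2.481, 1.927, 0.001]
force: [-1.4, -0.3, 5.9]
opening: 0.0286
finger_force: 61.8
```

The force rose to +5.9 N, so the foot is on the floor. I'll release.

>>> move_arm(
  moves=[
    {"rx": 0,"ry": 0,"rz": 0,"dx": 0,"dy": 0,"dz": 0,"gripper": 0},
    {"rx": 0,"ry": 0,"rz": 0,"dx": 0,"dy": 0,"dz": 0,"gripper": 0.5},
    {"rx": 0,"ry": 0,"rz": 0,"dx": 0,"dy": 0,"dz": 0,"gripper": 1},
    {"rx": 0,"ry": 0,"rz": 0,"dx": 0,"dy": 0,"dz": 0,"gripper": 1},
    {"rx": 0,"ry": 0,"rz": 0,"dx": 0,"dy": 0,"dz": 0,"gripper": 1},
    {"rx": 0,"ry": 0,"rz": 0,"dx": 0,"dy": 0,"dz": 0,"gripper": 1},
    {"rx": 0,"ry": 0,"rz": 0,"dx": 0,"dy": 0,"dz": 0,"gripper": 1},
  ],
)

```text
time: 10.8
position: [0.4756, 0.1508, 0.0533]
ee_rot: [-2.481, -1.927, 0.0]
force: [0.4, -0.1, 0.2]
opening: 0.0852
finger_force: 0.0
```

>>> move_arm(
  moves=[
    {"rx": 0,"ry": 0,"rz": 0,"dx": 0,"dy": 0,"dz": -10,"gripper": 1},
    {"rx": 0,"ry": 0,"rz": 0,"dx": 0,"dy": 0,"dz": -20,"gripper": 1},
    {"rx": 0,"ry": 0,"rz": 0,"dx": 0,"dy": 0,"dz": -30,"gripper": 1},
    {"rx": 0,"ry": 0,"rz": 0,"dx": 0,"dy": 0,"dz": -40,"gripper": 1},
    {"rx": 0,"ry": 0,"rz": 0,"dx": 0,"dy": 0,"dz": -30,"gripper": 1},
    {"rx": 0,"ry": 0,"rz": 0,"dx": 0,"dy": 0,"dz": -10,"gripper": 1},
    {"rx": 0,"ry": 0,"rz": 0,"dx": 0,"dy": 0,"dz": 0,"gripper": 1},
    {"rx": 0,"ry": 0,"rz": 0,"dx": 0,"dy": 0,"dz": 0,"gripper": 1},
  ],
)

```text
time: 11.6
position: [0.4749, 0.1506, 0.1924]
ee_rot: [-2.481, -1.926, 0.002]
force: [0.0, -0.2, -0.3]
opening: 0.0859
finger_force: 0.0
```

Run:
```python
from h import *
from plant import cams,sensors
o=sensors.get_obs();S=cams.get_image("scene");D=cams.get_image("side");cs,cd=cams.calibration("scene"),cams.calibration("side")
print(o["time"],o["position"].round(4),o["force"].round(1),o["opening"])
cv2.imwrite("pics/end.png",np.hstack([S[120:420,120:520],D[80:380,130:530]]))
for k,bs,bd in(("green",(370,236,430,300),(230,200,300,330)),("blue",(180,215,310,280),(290,145,385,235)),("yellow",(180,215,310,280),(290,145,385,235))):
    try:
        a,sa=band(S,k,bs);b,sb=band(D,k,bd);x,g=cross(cs,a,cd,b);print(k,sa,sb,x.round(4),"gap",round(g,4))
    except Exception as e:print(k,e)
```

```text
11.6 [0.4749 0.1506 0.1924] [ 0.  -0.2 -0.3] 0.08585288609328763
green [ 22   3  16  12 115] [ 16  64  17  22 233] [0.4802 0.149  0.0738] gap 0.0025
blue [ 13  10  20  20 249] [ 65  14  15  16 168] [ 0.4534 -0.2193  0.081 ] gap 0.0011
yellow [ 95  24  18  21 257] [ 13  46  16  19 220] [ 0.4931 -0.0643  0.0812] gap 0.0001
```

View pics/end.png

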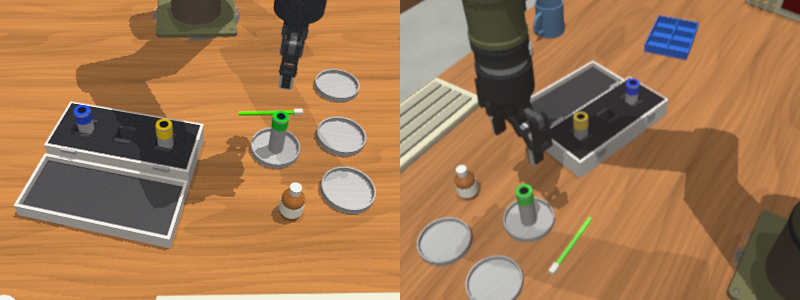

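The green eyepiece stands upright near the middle of the chosen dish (scene about 400,252), the gripper is clear of it, and blue and yellow are unmoved. I'll hand the job in.

```bash
python3 -c "
from plant import ticket
print(ticket.job_done())"
```

```text
the job is handed in; nothing more can be done
None
```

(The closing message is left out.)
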